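# Check the die gap of a film coater with a taper gauge

## Task

Switch the coater's drive off first by turning its red speed knob anticlockwise all the way to the end stop. Then take the orange-handled taper gauge out of the rack and slide its blade straight down into the gap between the coater's two upright steel plates, gently, until it drags snugly on both plates; do not ram it in. Finish while still holding the gauge at that depth, without letting go, and leave the other gauges, the bottles, jar and beaker alone.

Things in the scene. Friction and masses are not known exactly. Their poses are not given: they have to be found in the camera images.
- speed_knob (a joint): Red rotary speed knob on top of the grey drive controller (box 120 x 110 mm, 60 mm high, on either side of the coater). 0 rad = off, the anticlockwise end stop; the value grows as the knob is turned clockwise seen from above, and starts between 0.7 and 1.35. It turns stiffly (about 0.04 N m) and stays where it is left.
- speed_knob_grip (a point): Point on the knob's vertical axis at the height to grip, 97 mm above the bench; it turns with the knob. The grip is an upright bar 14 mm thick along its own y, 46 mm long along its own x, 32 mm tall, its top 7 mm above this point. Below the bar lies a disc of 48 mm diameter, its top 22 mm below this point.
- gauge_grip (a point): Centre of the orange handle of the taper gauge: a block 20 mm thick along its own x, 40 mm wide along y, 50 mm tall (z up), 0.12 kg; half a turn about z changes nothing. The gauge stands, blade down, in one of three loose slots, 79 mm deep, of a fixed white rack (180 x 60 mm, 82 mm high), the handle's underside on the rack's top.
- gauge_tip (a point): Middle of the lower end of the orange gauge's blade, 100 mm below the centre of its handle; same axes as gauge_grip. The blade is a steel wedge 24 mm wide along y and 75 mm long; its thickness along x tapers evenly from 9.5 mm under the handle to 2 mm at this tip.
- gap_top (a point): Middle of the mouth of the gap between the coater's two upright steel plates, level with the tops of their round lips, 130 mm above the bench. The plates face each other along its own x and are 76 mm wide along y, 10 mm thick; the gap runs 75 mm straight down. Its width is unknown, 5 to 6.5 mm, so the blade first touches both lips with its tip 35 to 55 mm below this point.
- plate_sprung: The steel plate on the +x side of the gap (aluminium block on its back), sprung at 8 N per mm, so the push grows softly, by about 1 N per mm of depth after first touch; snug is 4 to 8 N of push. Its origin is the middle of the coater's base on the bench, moving with the plate; axes as gap_top.
- plate_set: The other plate, on the -x side (blue block), set up to 1.5 mm back, which puts the gap's true middle up to 0.75 mm to the -x side of gap_top. Origin and axes as for plate_sprung. Both plates and gap_top float together along x, up to 6 mm on a light spring, and centre themselves on the blade.
- gauge_blue_grip (a point): Centre of the handle of a blue gauge of the same shape in the rack: leave alone.
- gauge_grey_grip (a point): Centre of the handle of a grey gauge of the same shape in the rack: leave alone.
- amber_a: Amber bottle, 60 mm diameter, 150 mm high, origin under its centre: bystander.
- amber_b: Amber bottle, 52 mm diameter, 120 mm high, origin under its centre: bystander.
- jar: White jar with blue cap, 72 mm diameter, 100 mm high, origin under its centre: bystander.
- beaker: Glass beaker, 72 mm diameter, 90 mm high, origin under its centre: bystander.
Things that resemble listed ones, but are neither listed nor needed, are in the scene too. What is shaped like the part that bears gap_top but green, pink or purple is not meant.

How it is judged:
By the outcome, as a careful person would: the job done as asked, in the order asked, and still so for the second after the job is handed in, while the arm keeps its last pose, push and grip.
It also fails if it takes over 67 s, if anything falls off the work surface, if the arm or the gripper's body presses on something with over 40 N, if the wrist force passes 120 N, or if a joint passes its speed limit or range.

## Robot

A 6-joint arm with a two-finger parallel gripper is mounted at the origin on the work surface. World frame = base frame: x ahead of the robot, y to its left, z up, the work surface at z = 0. Lengths are in m, angles in rad, forces in N, time in s.
With the tool pointing down it reaches from about 0.325 to 0.775 m from the base axis. Payload 5.5 kg.
Tool frame: the origin (TCP) lies between the finger pads; the fingertips stand 8 mm ahead of it and the grasp point (between the pads) lies 11 mm behind it (tcp_to_tips is the distance from the TCP to the fingertips, in m); z points along the fingers, y is the direction in which the jaws open and shut (so a half turn about z gives the same grasp; the last joint's range is limited). The gripper opens to 88 mm and grips with 3 to 60 N. Pads are 20 mm wide; open, the fingers measure 115 mm over their backs; the gripper's body (75 mm by 178 mm) begins 61 mm behind the grasp point.
Start: joints at [1.084, 0.091, 1.231, -0, 1.82, -0.057], TCP at [0.25, 0.545, 0.231] pointing down, gripper open.
Joint ranges: [-2.87, 2.87], [-0.86, 2.18], [0.17, 2.46], [-1.51, 4.65], [0.06, 2.69], [-2.65, 2.65]. Speed limits (rad/s): [2.57, 2.57, 3.01, 3.14, 3.14, 3.14].

## Interface

Orientations are given as a unit quaternion [w, x, y, z].
In Python, from bench import * gives the robot as it stands. Calls block until the motion is done:
- move_to(position, orientation): joint-space move of the TCP to a pose.
- move_l(position, speed=0.15, orientation=None): straight line of the TCP; orientation=None keeps the orientation; speed is the mean speed in m/s.
- movej(angles): joint-space move.
- gripper_open() and close(): open the fingers fully, or close them until they stop; the grip force is fixed at half the most.
- hold(seconds).
- inverse_kinematics(position, orientation): joint angles nearest the present ones, or None.
- state(): the state.
- get_image(name): name is "scene" or "top" or "wrist"; returns a dict with "frame" (384x512x3 uint8, blue, green, red), "depth" (384x512 float32, m along the optical axis (not along the pixel's ray), 0 where there is no reading), "camera_matrix" (3x3 intrinsics, pixels), "view" (4x4, takes a point from world to camera coordinates). Camera axes: x right, y up, looking along -z (the intrinsics and any distortion apply to the point x, -y, -z); pixel columns grow to the right and rows downward; lengths in m; the calibration is good to about 2 mm. A picture is of the moment at which its call begins.
A pose or a line that the arm cannot do raises IKError and nothing moves.
- job_done(): hands the job in, once; it reports no verdict.
The state is a dict: "time": time; "joint_pos": joint angles; "dq": joint speeds; "joint_torque": joint torques, N m; "ee_pos": TCP position; "ee_rot": TCP orientation; "ft_force": force on the tool from outside, world axes, zero at the start; "moment": the same for the moment, N m; "finger_gap": finger opening in m.
Only numpy, scipy, OpenCV 4.12 (cv2) and the standard library are available. Lean on these libraries where they do the work, as an engineer would, in place of code of your own. Each camera call takes 0.05 s, during which the arm holds its last target. There are 200 camera calls.

## Working session

There is one attempt and no reset: what is moved stays moved. The work goes in short steps, each a Python script; the robot and the scene stay as the last script left them, time stands still between calls to the robot, and variables do not carry over. Pictures are saved under pics/ and viewed, about 8 in all and at most 12, crops included, and the job is handed in when it is done.

```bash
ls; mkdir -p pics; cat > h.py <<'E'
from bench import *
import numpy as np, cv2, pickle
def snap(n,name):
    d=get_image(n); cv2.imwrite(f"pics/{name}.png",d["frame"]); pickle.dump(d,open(f"pics/{name}.pkl","wb")); return d
def pt(d,u,v,z=None):
    "world point of pixel: by depth (median 3x3), or on plane of height z"
    K=np.array(d["camera_matrix"]);V=np.array(d["view"]);Vi=np.linalg.inv(V)
    r=np.linalg.inv(K)@[u,v,1]; r=np.array([r[0],-r[1],-1.])
    if z is None:
        p=d["depth"][int(v)-1:int(v)+2,int(u)-1:int(u)+2]; s=np.median(p[p>0]) if (p>0).any() else np.nan
        return Vi[:3,:3]@(r*s)+Vi[:3,3]
    w=Vi[:3,:3]@r; return Vi[:3,3]+w*(z-Vi[2,3])/w[2]
def proj(d,P):
    c=np.array(d["view"])@[*P,1]; q=np.array(d["camera_matrix"])@[c[0],-c[1],-c[2]]; return q[:2]/q[2]
def down(yaw):
    "tool down, tool y (jaw) axis at: yaw = angle of tool x in world"
    return [0,np.cos(yaw/2),np.sin(yaw/2),0]
E
python3 - <<'E'
from h import *
a=snap("top","top0");b=snap("scene","scene0")
cv2.imwrite("pics/both0.png",cv2.resize(np.vstack([a["frame"],b["frame"]]),None,fx=.78,fy=.78))
s=state();print(s["time"],s["ee_rot"],s["ft_force"],s["finger_gap"]);print(a["view"],a["camera_matrix"])
E
```

```text
pics
0.1 [-2.30102966e-04  2.13244989e-01  9.76998341e-01 -8.74040513e-04] [-0.53040513  0.46845272  0.26404795] 0.08774487804587451
[[ 0.02755964 -0.99960146 -0.00611381  0.00381793]
 [ 0.98044202  0.02583809  0.19510471 -0.52075155]
 [-0.19486898 -0.01137125  0.98076336 -1.36921231]
 [ 0.          0.          0.          1.        ]] [[460.14831946   0.         258.92497524]
 [  0.         460.14831946 191.24455787]
 [  0.           0.           1.        ]]
```

View pics/top0.png

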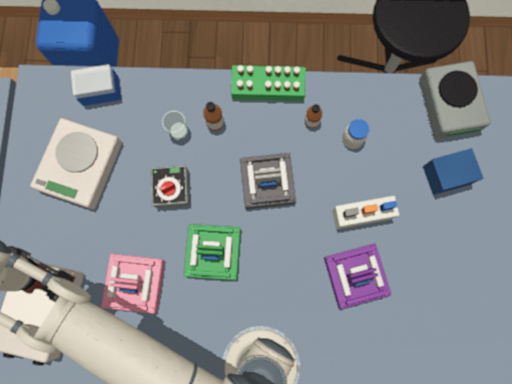

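View pics/scene0.png

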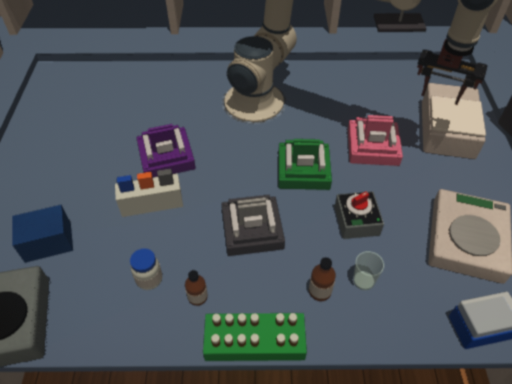

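The top view shows four coater-like parts: dark grey (268,181), green (212,252), pink (132,284) and purple (357,277). The dark grey one is the coater, because the coloured ones are excluded. The red knob is at (168,188), on the controller box left of it. The rack is at (366,212), with the orange handle in the middle at (371,209), grey at (351,212) and blue at (389,206). I'll confirm these in an enlarged crop.

```bash
python3 - <<'E'
from h import *
a=pickle.load(open("pics/top0.pkl","rb"))
f=a["frame"]
c=[cv2.resize(f[y-33:y+33,x-33:x+33],(396,396),interpolation=cv2.INTER_CUBIC) for x,y in[(168,188),(268,181)]]
c2=cv2.resize(f[190:240,320:412],None,fx=6,fy=6,interpolation=cv2.INTER_CUBIC)[:,:]
z=np.zeros((600,800,3),np.uint8); r=cv2.resize(c2,(368,200)); 
z[:396,:396]=c[0];z[:396,396:792]=c[1];z[398:598,:368]=r
cv2.imwrite("pics/crop0.png",z)
for n,u,v,h in[("knob",168,188,.104),("orange",371,209,.132),("grey",351,212,.132),("blue",389,206,.132),("coater",268,181,.13)]:
    print(n,pt(a,u,v),pt(a,u,v,h))
E
```

```text
knob [0.51451726 0.29014793 0.094966  ] [0.51270399 0.28821703 0.104     ]
orange [ 0.46060564 -0.30713383  0.1330824 ] [ 0.46078471 -0.30738873  0.132     ]
grey [ 0.45048452 -0.24971312  0.13215979] [ 0.45050971 -0.24974373  0.132     ]
blue [ 0.47047768 -0.35867861  0.13459892] [ 0.47092774 -0.35939363  0.132     ]
coater [ 0.54512396 -0.00907764  0.08928723] [ 0.53606702 -0.0087538   0.13      ]
```

View pics/crop0.png

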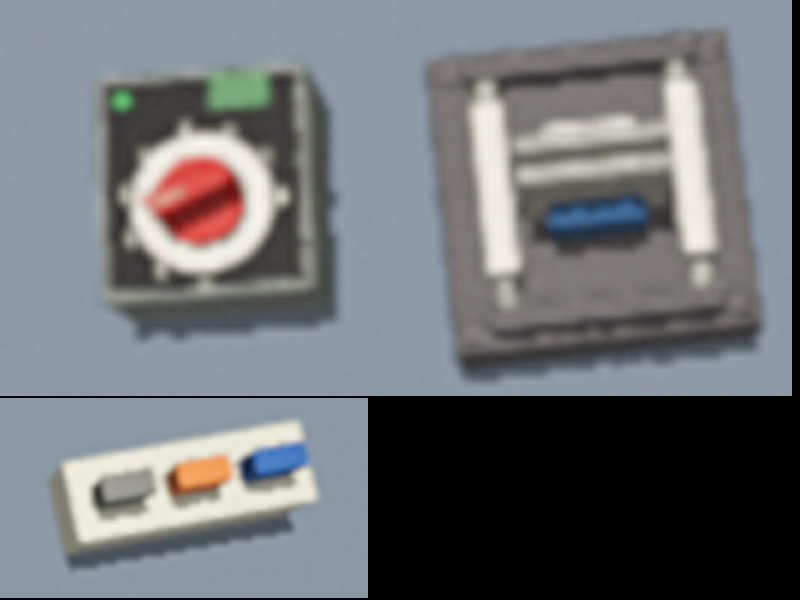

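The crop confirms the picks. The red knob is centred at about (168.8,188.3), and its bar rises to the right at about 23°. The dark grey coater has the blue block on its lower side (-x), with the aluminium block above (+x). The orange gauge is the middle one in the rack. Next I'll go above the knob and look from close by.

```bash
python3 - <<'E'
from h import *
a=pickle.load(open("pics/top0.pkl","rb"))
k=pt(a,168.8,188.3,.085);print(k)
move_to([k[0],k[1],.25],down(np.radians(113)))
d=snap("wrist","w1");s=state();print(s["time"],s["joint_pos"],s["ee_pos"],s["ft_force"]);print(d["view"],proj(d,[k[0],k[1],.104]))
cv2.imwrite("pics/w1.png",d["frame"])
E
```

```text
[0.51565747 0.28979869 0.085     ]
1.5333 [4.56490256e-01 7.29427918e-02 1.21565734e+00 3.95031311e-04
 1.85312676e+00 5.29963729e-02] [0.51499249 0.29092797 0.24992106] [ 0.20557297  0.402987   -0.53899361]
[[ 9.19380498e-01  3.93368858e-01  6.64503654e-04 -5.89076703e-01]
 [-3.74397586e-01  8.75556682e-01 -3.05330876e-01 -1.82692350e-02]
 [-1.20689469e-01  2.80466464e-01  9.52246089e-01 -4.30159653e-01]
 [ 0.00000000e+00  0.00000000e+00  0.00000000e+00  1.00000000e+00]] [255.84087907 186.87984043]
```

View pics/w1.png

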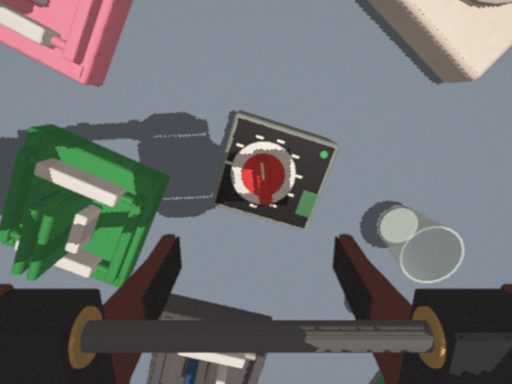

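The wrist view shows the knob at (264,175), with its bar running almost straight down the image. I'll measure the bar by colour and depth.

```bash
python3 - <<'E'
from h import *
d=pickle.load(open("pics/w1.pkl","rb"))
f=d["frame"].astype(int);red=(f[...,2]>110)&(f[...,1]<70)&(f[...,0]<70)
vs,us=np.nonzero(red);m=(abs(us-264)<40)&(abs(vs-175)<45);vs,us=vs[m],us[m]
P=np.array([pt(d,u,v) for u,v in zip(us,vs)])
print(len(P),np.histogram(P[:,2],np.arange(.05,.12,.005)))
t=P[P[:,2]>.097][:,:2];b=P[(P[:,2]<.08)&(P[:,2]>.06)][:,:2]
(c,wh,an)=cv2.minAreaRect((t*1000).astype(np.float32));print("bar",c,wh,an,t.mean(0))
w,V=np.linalg.eigh(np.cov(t.T));print(np.degrees(np.arctan2(V[1,1],V[0,1]))%180,np.sqrt(w*12))
print("disc+all",cv2.minEnclosingCircle((P[:,:2]*1000).astype(np.float32)))
g=f[150:230,220:310].astype(np.uint8)
cv2.imwrite("pics/w1c.png",cv2.resize(g,None,fx=7,fy=7,interpolation=cv2.INTER_CUBIC))
E
```

```text
1330 (array([  0,   0,   0,   0, 748,  27,   7,   3,   5,   4, 532,   4,   0]), array([0.05 , 0.055, 0.06 , 0.065, 0.07 , 0.075, 0.08 , 0.085, 0.09 ,
       0.095, 0.1  , 0.105, 0.11 , 0.115]))
bar (520.3342895507812, 297.1934814453125) (14.032014846801758, 44.32133865356445) 29.38167381286621 [0.52032821 0.29742392]
119.94159141288381 [0.01427679 0.04368307]
disc+all ((520.6087036132812, 297.0590515136719), 23.478561401367188)
```

View pics/w1c.png

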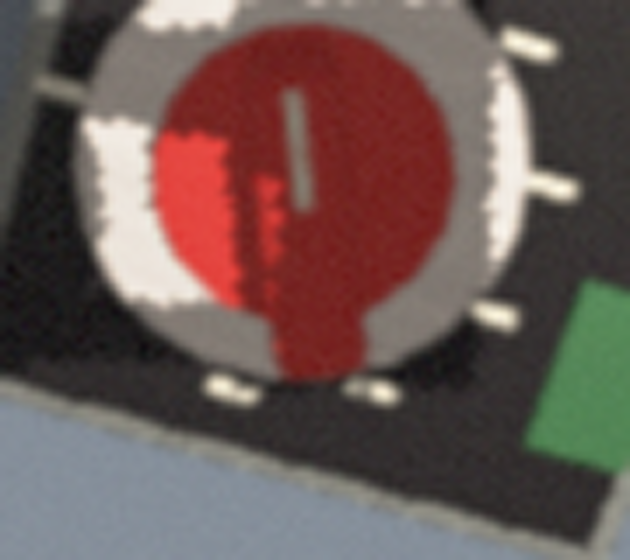

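The bar measures 14 x 44 mm with its top at z≈0.10, which matches the description. Its centre is (0.520,0.297) and its yaw 119.5°. I'll cross-check that with the top camera, then grip and turn anticlockwise in steps, watching the moment.

```bash
python3 - <<'E'
from h import *
a=pickle.load(open("pics/top0.pkl","rb"));f=a["frame"].astype(int)
red=(f[...,2]>110)&(f[...,1]<80)&(f[...,0]<80);vs,us=np.nonzero(red);m=(abs(us-168)<15)&(abs(vs-188)<15)
P=np.array([pt(a,u,v) for u,v in zip(us[m],vs[m])]);t=P[P[:,2]>.095];print("top",t.mean(0),P.mean(0),len(t),len(P))
x,y=.5200,.2965;yw=119.5
move_to([x,y,.2],down(np.radians(yw)))
move_l([x,y,.088],speed=.1)
F0=state()["ft_force"]
close();s=state();print("closed",s["finger_gap"],s["ft_force"]-F0,s["moment"],s["ee_pos"],s["time"])
for i in range(1,16):
    q=yw+i*6
    move_to([x,y,.088],down(np.radians(q)));s=state()
    print(i*6,np.round(s["ft_force"],1),np.round(s["moment"],3),round(s["finger_gap"],4),round(s["joint_torque"][5],3),round(s["time"],2))
    if i>4 and abs(s["moment"][2])>0.25: break
E
```

```text
top [0.51900594 0.2905412  0.10110052] [0.51670536 0.29092274 0.08657255] 27 73
closed 0.014119355002111788 [-1.16269537 -0.21523082  0.23564851] [-0.11897531  0.04435335 -0.00749523] [0.51992139 0.29648122 0.08799308] 4.2417
6 [-0.2 -0.8 -0.2] [-0.097  0.103  0.006] 0.0139 -0.346 4.49
12 [-1.3  0.3  0.4] [-0.099  0.096  0.029] 0.0136 -0.322 4.74
18 [-0.8  0.6  0.2] [-0.059  0.06   0.059] 0.014 -0.311 4.99
24 [-0.6 -0.3  0.7] [0.054 0.082 0.02 ] 0.0138 -0.306 5.24
30 [ 0.2 -0.2  0.2] [0.094 0.092 0.011] 0.014 -0.304 5.49
36 [-0.9  0.6  0. ] [ 0.104 -0.021  0.1  ] 0.0136 -0.303 5.74
42 [ 0.9  0.5 -0.5] [ 0.12  -0.021  0.002] 0.0139 -0.303 5.99
48 [ 0.5  1.6 -0.4] [ 0.254 -0.071  0.026] 0.0141 -0.303 6.24
54 [0.8 2.9 0. ] [ 0.334 -0.05  -0.012] 0.0134 -0.303 6.49
60 [0.3 2.3 0.2] [ 0.437 -0.125  0.023] 0.0138 -0.303 6.74
66 [ 0.5  3.  -1.6] [ 0.537 -0.123  0.015] 0.0139 -0.3 6.99
72 [ 1.4  4.3 -0.9] [ 0.698 -0.287 -0.636] 0.0148 -0.971 7.24
```

The moment jumped to -0.64 N m at 72°, so the end stop is reached. I'll release, lift, check the bar angle, then go above the gauge and look at the rack.

```bash
python3 - <<'E'
from h import *
gripper_open();p=state()["ee_pos"]
move_l([p[0],p[1],.25],speed=.25)
d=snap("wrist","w2")
f=d["frame"].astype(int);red=(f[...,2]>100)&(f[...,1]<70)&(f[...,0]<70)
vs,us=np.nonzero(red);P=np.array([pt(d,u,v) for u,v in zip(us,vs)])
t=P[(P[:,2]>.097)&(P[:,2]<.11)&(np.hypot(P[:,0]-.52,P[:,1]-.297)<.04)][:,:2]
w,V=np.linalg.eigh(np.cov(t.T));print("bar",t.mean(0),np.degrees(np.arctan2(V[1,1],V[0,1]))%180,np.sqrt(w*12))
g=[.4606,-.3072]
# box edge yaw from dark top at z~.06
B=np.array([pt(d,u,v) for v in range(60,300,3) for u in range(120,420,3)]);B=B[(abs(B[:,2]-.06)<.004)&(np.hypot(B[:,0]-.52,B[:,1]-.297)<.09)]
print("box",cv2.minAreaRect((B[:,:2]*1000).astype(np.float32)))
move_to([.52,.0,.33],down(np.radians(100)))
c=snap("wrist","w3")
move_to([g[0],g[1],.30],down(np.radians(10)))
e=snap("wrist","w4");s=state();print(s["time"],s["joint_pos"],s["ee_pos"])
cv2.imwrite("pics/v5.png",cv2.resize(np.vstack([c["frame"],e["frame"]]),(450,600) if 0 else (400,600)))
cv2.imwrite("pics/v5.png",np.hstack([cv2.resize(c["frame"],(400,300)),cv2.resize(e["frame"],(400,300))]))
E
```

```text
bar [0.51604839 0.29571667] 6.812904891204113 [0.01596467 0.04637094]
box ((532.2955322265625, 297.67083740234375), (119.19989776611328, 109.67393493652344), 5.9428887367248535)
11.7583 [-6.47488942e-01 -8.74963462e-03  1.20920389e+00  4.10285679e-04
  1.94079527e+00  7.45713033e-01] [ 0.46131278 -0.30607612  0.30025158]
```

View pics/v5.png

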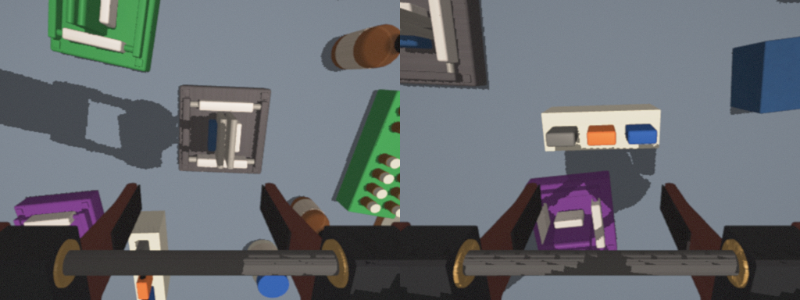

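The bar now lies at 6.8° and the controller box at 5.9°, so the knob is aligned with its box at the off position. In the left view the coater gap is at about (222,140) of the half-size picture. In the right view the orange handle is the middle one, at (601,135). The two knob views differ by about 4 mm, so the wrist camera has a small tool-fixed offset. I'll estimate it from those two views, then measure the gauge and the gap.

```bash
cat >> h.py <<'E'
def R2(y): y=np.radians(y); return np.array([[np.cos(y),np.sin(y)],[np.sin(y),-np.cos(y)]])  # tool xy -> world xy
def cloud(d,u0=0,u1=512,v0=0,v1=384):
    K=np.array(d["camera_matrix"]);Vi=np.linalg.inv(np.array(d["view"]));v,u=np.mgrid[v0:v1,u0:u1];s=d["depth"][v0:v1,u0:u1]
    r=np.linalg.inv(K)@np.stack([u.ravel(),v.ravel(),np.ones(u.size)]);r=np.stack([r[0],-r[1],-r[2]])*s.ravel()
    P=(Vi[:3,:3]@r).T+Vi[:3,3];ok=s.ravel()>0;return P[ok],d["frame"][v0:v1,u0:u1].reshape(-1,3)[ok].astype(int)
E
python3 - <<'E'
from h import *
L=lambda n:pickle.load(open(f"pics/{n}.pkl","rb"))
def rect(P): 
    c,wh,a=cv2.minAreaRect((P[:,:2]*1000).astype(np.float32)); return np.round(c,1),np.round(wh,1),round(a,1)
K=[]
for n,y in(("w1",113),("w2",191.5)):
    P,C=cloud(L(n));m=(C[:,2]>90)&(C[:,1]<75)&(C[:,0]<75)&(abs(P[:,2]-.102)<.006)&(np.hypot(P[:,0]-.52,P[:,1]-.297)<.04)
    r=rect(P[m]);print(n,r,P[m][:,2].mean());K.append(np.array(r[0]))
e=np.linalg.solve(R2(113)-R2(191.5),K[0]-K[1]);print("e tool mm",e,"true knob",K[0]-R2(113)@e)
for n in("w4","top0"):
    P,C=cloud(L(n));near=np.hypot(P[:,0]-.46,P[:,1]+.307)<.1
    for nm,m in(("orange",(C[:,2]>170)&(C[:,1]>60)&(C[:,1]<170)&(C[:,0]<110)),("blue",(C[:,0]>90)&(C[:,2]<70))):
        m=m&near&(P[:,2]>.126)&(P[:,2]<.14);r=rect(P[m]);print(n,nm,r,m.sum(),P[m][:,2].mean(), r[0]-R2(10)@e if n=="w4" else "")
for n in("w3","top0"):
    P,C=cloud(L(n));m=(np.hypot(P[:,0]-.54,P[:,1]+.01)<.07)&(P[:,2]>.06)
    print(n,np.histogram(P[m][:,2],np.arange(.06,.18,.01)))
    if n=="w3":
        # height map 0.5mm/px, x right, y up
        H=np.zeros((280,280));q=P[m];ix=((q[:,0]-.47)/.0005).astype(int);iy=279-((q[:,1]+.08)/.0005).astype(int)
        ok=(ix>=0)&(ix<280)&(iy>=0)&(iy<280);np.maximum.at(H,(iy[ok],ix[ok]),q[ok,2])
        h8=cv2.dilate((np.clip((H-.06)/.09,0,1)*255).astype(np.uint8),np.ones((3,3)))
        cv2.imwrite("pics/hm.png",cv2.resize(h8,(560,560),interpolation=cv2.INTER_NEAREST))
E
```

```text
w1 (array([520.6, 296.8]), array([14. , 45.6]), 29.4) 0.10370571510472186
w2 (array([520.2, 296.4]), array([45.1, 14. ]), 5.8) 0.1037902302865194
e tool mm [0.42692928 0.13256507] true knob [520.64478777 296.35521223]
w4 orange (array([ 466.4, -305.9]), array([18.9, 38. ]), 10.8) 622 0.13205836005364618 [ 465.95653705 -305.84358439]
w4 blue (array([ 478.2, -359.9]), array([18.8, 38.1]), 12.1) 634 0.13186944007589504 [ 477.75653705 -359.84358439]
top0 orange (array([ 462.5, -305.6]), array([17.1, 35.7]), 11.2) 77 0.13169261293555978 
top0 blue (array([ 472.1, -359.1]), array([15.6, 36.7]), 14.1) 33 0.1313769961994996 
w3 (array([ 938, 1134,  701,  111,  115,  121,  835,  302,    0,    0,    0]), array([0.06, 0.07, 0.08, 0.09, 0.1 , 0.11, 0.12, 0.13, 0.14, 0.15, 0.16,
       0.17]))
top0 (array([186, 243, 118,  25,  37,  32, 139,  58,   0,   0,   0]), array([0.06, 0.07, 0.08, 0.09, 0.1 , 0.11, 0.12, 0.13, 0.14, 0.15, 0.16,
       0.17]))
```

View pics/hm.png

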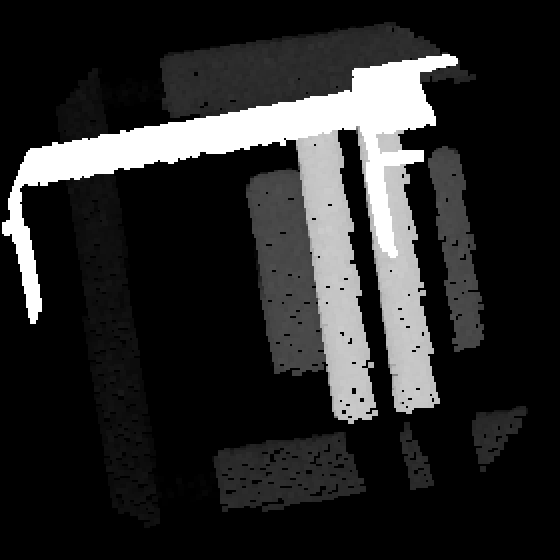

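The wrist camera is consistent after all: its offset is about 0.4 mm, and the earlier spread came from my colour threshold. In the height map (0.25 mm/px) the two plate strips span (297..440, 135..415). The gap lies between them at about x≈375, leaning about 8°. The large white shapes are the gripper. I'll take the gauge now.

```bash
python3 - <<'E'
from h import *
P,C=cloud(pickle.load(open("pics/w3.pkl","rb")))
m=(P[:,2]>.122)&(P[:,2]<.136)&(np.hypot(P[:,0]-.56,P[:,1]+.01)<.05);q=P[m][:,:2]*1000
from scipy.cluster.vq import kmeans2
for th in(7,8,9):
    t=np.radians(th);X=q@[np.cos(t),np.sin(t)];Y=q@[-np.sin(t),np.cos(t)]
    print(th,np.histogram(X,np.arange(np.floor(X.min()),X.max()+1,1)),Y.min(),Y.max())
x,y,yw=.4655,-.3058,np.radians(101.3)
move_to([x,y,.20],down(yw));move_l([x,y,.098],speed=.1)
F0=state()["ft_force"];close();hold(.2);s=state();print(s["finger_gap"],s["ft_force"]-F0,s["ee_pos"],s["time"])
move_l([x,y,.279],speed=.12);hold(.2);s=state();print(s["finger_gap"],s["ft_force"]-F0,s["ee_pos"],s["time"])
d=snap("wrist","w6")
E
```

```text
7 (array([16, 58, 61, 56, 59, 54, 50, 55, 49, 52, 35,  3,  0,  0,  0,  0, 41,
       75, 61, 57, 56, 59, 49, 52, 53, 42, 20]), array([543., 544., 545., 546., 547., 548., 549., 550., 551., 552., 553.,
       554., 555., 556., 557., 558., 559., 560., 561., 562., 563., 564.,
       565., 566., 567., 568., 569., 570.])) -112.9182787097304 -35.93649592354492
8 (array([34, 61, 62, 54, 55, 54, 53, 54, 51, 49, 21,  0,  0,  0,  0,  0, 72,
       62, 65, 55, 57, 56, 49, 54, 46, 43,  6]), array([542., 543., 544., 545., 546., 547., 548., 549., 550., 551., 552.,
       553., 554., 555., 556., 557., 558., 559., 560., 561., 562., 563.,
       564., 565., 566., 567., 568., 569.])) -122.46631449969064 -45.70126902416631
9 (array([11, 54, 60, 62, 53, 52, 56, 54, 50, 52, 33, 11,  0,  0,  0,  3, 36,
       66, 62, 58, 58, 57, 57, 48, 49, 44, 26,  1]), array([540., 541., 542., 543., 544., 545., 546., 547., 548., 549., 550.,
       551., 552., 553., 554., 555., 556., 557., 558., 559., 560., 561.,
       562., 563., 564., 565., 566., 567., 568.])) -131.97704586389645 -55.189631948184335
0.019909606881535452 [-0.46722076 -0.42963328 -0.02059267] [ 0.46545936 -0.30579379  0.09798379] 15.5833
0.019704833679032287 [ 0.49937799 -0.04273765 -1.49860597] [ 0.46538973 -0.3057367   0.27847787] 17.4417
```

View pics/w6.png

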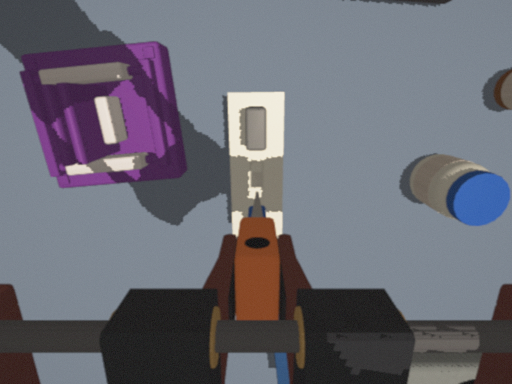

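The gauge is held squarely in the jaws, with its blade tip near (257,200). The finger gap is 19.7 mm and the weight 1.5 N. The gap fits as two 10 mm strips, 76.8 mm long, about 5.6 mm apart, centred at (0.5615,-0.006) with yaw 8°, so it is plausible. I'll hover 20 mm above the mouth and compare the tip with the gap in one picture.

```bash
python3 - <<'E'
from h import *
yw=np.radians(98)
move_to([.5615,-.006,.279],down(yw));move_l([.5615,-.006,.240],speed=.1);hold(.3)
d=snap("wrist","w7");s=state();print(s["ee_pos"],s["ft_force"],s["time"])
P,C=cloud(d);t=np.radians(8);ux=np.array([np.cos(t),np.sin(t)]);uy=np.array([-np.sin(t),np.cos(t)])
q=P[:,:2]-s["ee_pos"][:2];X=q@ux*1000;Y=q@uy*1000
for z0,z1 in((.147,.155),(.155,.165),(.165,.18),(.18,.2),(.2,.22)):
    m=(P[:,2]>z0)&(P[:,2]<z1)&(abs(X)<12)&(abs(Y)<25)
    if m.sum(): print("blade",z0,m.sum(),np.round(np.percentile(X[m],[1,5,50,95,99]),1),np.round(np.percentile(Y[m],[1,99]),1))
m=(P[:,2]>.122)&(P[:,2]<.136)&(abs(X)<20)&(abs(Y)<45)
for y0 in range(-45,45,10):
    k=m&(Y>=y0)&(Y<y0+10)
    if k.sum()>10: 
        a=X[k&(X<0)];b=X[k&(X>0)];print("plates",y0,k.sum(),[np.round(np.percentile(v,[1,99]),1) for v in(a,b) if len(v)])
for z in(.13,):
    for Xo in(0,): print(proj(d,[*(s["ee_pos"][:2]),.13]),proj(d,[*(s["ee_pos"][:2]),.149]))
g=d["frame"][60:330,130:390];cv2.imwrite("pics/w7c.png",cv2.resize(g,None,fx=2.2,fy=2.2,interpolation=cv2.INTER_CUBIC))
E
```

```text
[ 0.56167966 -0.00596745  0.24057563] [ 0.15986929 -0.46598759 -1.4771169 ] 19.5833
blade 0.147 4 [0.6 0.6 1.1 1.5 1.5] [11.2 11.6]
blade 0.155 16 [-0.1 -0.1  1.   2.2  2.2] [11.  11.6]
blade 0.165 37 [-0.9 -0.8  0.7  2.9  2.9] [10.9 11.8]
blade 0.18 85 [-2.  -1.5  1.4  3.5  4.1] [10.6 11.7]
blade 0.2 45 [-2.6 -2.4  1.3  4.4  4.6] [10.7 11.7]
plates -25 71 [array([-12.2,  -4.2]), array([ 6.3, 12.5])]
plates -15 201 [array([-12.1,  -3. ]), array([ 4.2, 12.4])]
plates -5 230 [array([-11.9,  -2.9]), array([ 3.3, 12.3])]
plates 5 241 [array([-11.8,  -2.9]), array([ 3.3, 12.2])]
plates 15 260 [array([-12.5,  -2.9]), array([ 3.2, 13. ])]
plates 25 275 [array([-12.4,  -2.8]), array([ 3.2, 12.8])]
plates 35 119 [array([-12.4,  -2.8]), array([ 3.2, 12.7])]
[255.28435685 196.70982832] [255.21793771 203.65802344]
```

View pics/w7c.png

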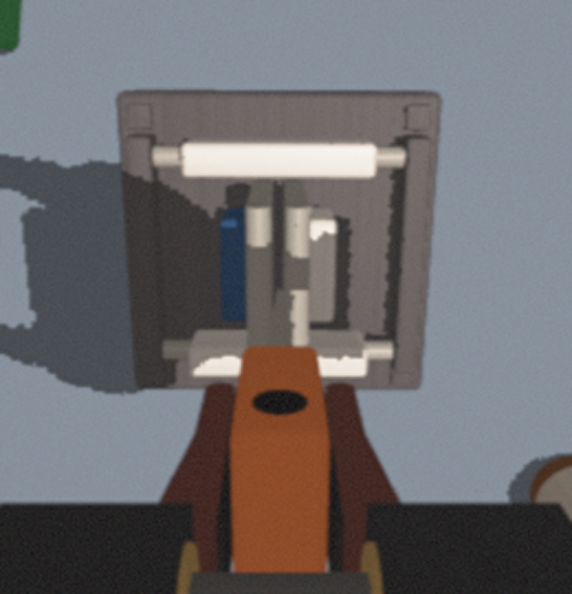

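In the same picture the blade is centred at about +1.0 mm along the gap's x. The plate edges are at -2.9 and +3.2 mm, so the gap's middle is at +0.15 mm, and yaw agrees to under 0.3°. I'll shift by -0.85 mm and descend with force checks.

```bash
cat >> h.py <<'E'
def force(n=10):
    F=[]
    for _ in range(n): hold(.03);F.append(state()["ft_force"])
    return np.mean(F,0)
E
python3 - <<'E'
from h import *
t=np.radians(8);xy=np.array([.5616,-.006])-.00085*np.array([np.cos(t),np.sin(t)])
move_l([*xy,.240],speed=.05);F0=force(20);print("F0",F0)
z=.226
while z>.160:
    move_l([*xy,z],speed=.03);F=force(8 if z<.192 else 4)-F0;s=state()
    print(round((z-.091-.13)*1000,1),np.round(F,2),round(s["ee_pos"][2],4),round(s["finger_gap"],4),round(s["time"],1))
    if F[2]>3.5 or np.hypot(F[0],F[1])>5: break
    z-= .005 if z>.193 else (.002 if F[2]<1.2 else .001)
E
```

```text
F0 [ 0.17226356  0.1179494  -1.19423307]
5.0 [-0.05  0.28 -0.58] 0.2263 0.02 21.2
0.0 [-0.43  0.09 -0.19] 0.221 0.0199 21.7
-5.0 [-0.01 -0.55  0.05] 0.216 0.02 22.1
-10.0 [-0.21  0.08  0.62] 0.211 0.02 22.6
-15.0 [-0.14 -0.14  0.03] 0.206 0.0197 23.1
-20.0 [ 0.08 -0.41  0.11] 0.201 0.0196 23.5
-25.0 [-0.19  0.03  0.42] 0.196 0.0198 23.9
-30.0 [ 0.16  0.02 -0.05] 0.1911 0.0198 24.5
-32.0 [-0.27 -0.33  0.06] 0.189 0.0196 25.1
-34.0 [-0.1  -0.09  0.12] 0.187 0.0202 25.6
-36.0 [-0.37 -0.14  0.25] 0.185 0.0198 26.1
-38.0 [-0.53  0.11 -0.32] 0.183 0.0195 26.6
-40.0 [-0.34 -0.1   0.11] 0.181 0.0199 27.1
-42.0 [ 0.08 -0.37 -0.38] 0.1789 0.0199 27.6
-44.0 [-0.32 -0.59 -0.1 ] 0.177 0.0201 28.1
-46.0 [ 0.02 -0.24  1.9 ] 0.1751 0.0198 28.7
-47.0 [0.15 0.03 3.64] 0.1742 0.0198 29.2
```

The blade entered cleanly and touched both plates at about 45 mm depth. I'll go on in small steps to about 6 N.

```bash
python3 - <<'E'
from h import *
F0=np.array([.17,.1,-1.25]);t=np.radians(8);xy=np.array([.5616,-.006])-.00085*np.array([np.cos(t),np.sin(t)])
z=.174;F=force(25)-F0;print(F)
while F[2]<5.4 and z>.168:
    z-=.0006;move_l([*xy,z],speed=.01);F=force(20)-F0;s=state()
    print(round((z-.221)*1000,1),np.round(F,2),round(s["ee_pos"][2],4),round(s["finger_gap"],4),round(s["time"],1))
F=force(30)-F0;print("final",F,state()["ee_pos"])
a=snap("wrist","w9");b=snap("scene","scene9");c=snap("top","top9")
cv2.imwrite("pics/fin.png",np.hstack([cv2.resize(a["frame"],(400,300)),cv2.resize(b["frame"][120:300,180:420],(400,300))]))
E
```

```text
[-0.07392456 -0.28121268  4.28638804]
-47.6 [ 0.02 -0.32  3.8 ] 0.1733 0.02 30.9
-48.2 [ 0.21 -0.14  4.94] 0.1729 0.0197 31.9
-48.8 [-0.01 -0.02  4.98] 0.1722 0.0197 32.8
-49.4 [-0.08 -0.16  5.86] 0.1716 0.0198 33.7
final [ 0.04421159 -0.21810511  6.05913982] [ 0.56076103 -0.00613697  0.17161225]
```

View pics/fin.png

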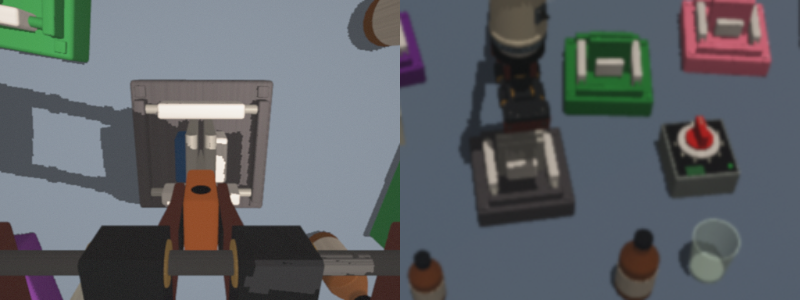

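The left view shows the blade between the plates with the handle at about (201,210) still in the jaws. The right view shows the knob at (698,135) aligned with its box, and the bottles and beaker in place. The push is 6.0 N, mid-range, so I'll hand in.

```bash
python3 -c "
from h import *
print(force(10)[2]+1.25,state()['time']);job_done()"
```

```text
6.495531923290536 35.1667
the job is handed in; nothing more can be done
```

The job is done and handed in at 35.2 s of the 67 s allowed, with the arm still holding the gauge in the gap.

- **Knob:** I turned the red speed knob about 70° anticlockwise until the moment jumped to 0.64 N m at the end stop. Afterwards its bar was within 1° of square with the controller box, which fits the off position.
- **Gauge:** I lifted the orange gauge out of the rack and lowered its blade into the dark grey coater's gap. It touched both plates at about 45 mm depth and stopped at about 49 mm.
- **Snugness:** The last checks read 6.1 N and then 6.5 N of push, inside the 4 to 8 N range. The readings scatter by about 0.5 N. Sideways force was below 0.3 N, and the grip stayed at 19.8 mm.
- **Other items:** I touched nothing else, and the last pictures show the bottles and beaker that are in view in place. I did not measure the other gauges or the jar again at the end.
- **Disagreements:** The top camera put the knob and gauge 4 to 6 mm from where the wrist camera did. I used the wrist camera, and both grasps and the fit went in cleanly with it.

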